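Sort the seized dental pliers from the sound ones

TASK

Squeeze the handles of each of the three pliers on the bench to find out whether its pivot moves. Lay the pliers that move freely on the sloped stock rack under the wire shelf, squeezed shut, flat on the board and side by side; put any that are seized into the deep repair box. Let go of everything and leave the other things on the bench standing where they are.

Things in the scene. Friction and masses are not known exactly. Their poses are not given: they have to be found in the camera images.
- pliers_a: One of three look-alike all-steel pliers, lying flat, 123 mm long, 15 mm high, 0.14 kg. Origin: underside below the pivot (19 mm across); z up. x runs to the jaw tips (+45 mm); the arm fixed to this frame has its handle on the +y side. Handles: bars 8 mm wide, 14 mm high, from x = -22 to the ends at x = -78 mm. The pliers' middle line is x turned about z by +half the joint value.
- pliers_a_joint (a joint): Opening of this pivot, rad: 0 shut, 0.36 fully open; starts at 0.20 to 0.34. 45 mm behind the pivot the handles measure 34 mm outside to outside when shut, 4.5 mm more per 0.1 rad. A sound pivot follows a light squeeze (under 5 N) to 0 and stays where left, with no spring; a seized one does not yield to any gripper.
- pliers_b: One of three look-alike all-steel pliers, lying flat, 123 mm long, 15 mm high, 0.14 kg. Origin: underside below the pivot (19 mm across); z up. x runs to the jaw tips (+45 mm); the arm fixed to this frame has its handle on the +y side. Handles: bars 8 mm wide, 14 mm high, from x = -22 to the ends at x = -78 mm. The pliers' middle line is x turned about z by +half the joint value.
- pliers_b_joint (a joint): Opening of this pivot, rad: 0 shut, 0.36 fully open; starts at 0.20 to 0.34. 45 mm behind the pivot the handles measure 34 mm outside to outside when shut, 4.5 mm more per 0.1 rad. A sound pivot follows a light squeeze (under 5 N) to 0 and stays where left, with no spring; a seized one does not yield to any gripper.
- pliers_c: One of three look-alike all-steel pliers, lying flat, 123 mm long, 15 mm high, 0.14 kg. Origin: underside below the pivot (19 mm across); z up. x runs to the jaw tips (+45 mm); the arm fixed to this frame has its handle on the +y side. Handles: bars 8 mm wide, 14 mm high, from x = -22 to the ends at x = -78 mm. The pliers' middle line is x turned about z by +half the joint value.
- pliers_c_joint (a joint): Opening of this pivot, rad: 0 shut, 0.36 fully open; starts at 0.20 to 0.34. 45 mm behind the pivot the handles measure 34 mm outside to outside when shut, 4.5 mm more per 0.1 rad. A sound pivot follows a light squeeze (under 5 N) to 0 and stays where left, with no spring; a seized one does not yield to any gripper.
- stock_rack: Fixed plywood rack, 220 mm wide (y), open at the sides; rest board at 25 degrees, rising to its +x, facing -x and up. Origin: centre of underside, z up. Board face runs from x -75, z 50 to x +79, z 122 mm (170 mm long); a lip at its low edge stands 12 mm off the face. It is reached from the front (-x), below the wire shelf, with a tilted hand.
- shelf_edge (a point): Middle of the front bar of the level open wire shelf over the stock rack: at rack x -35, z 248 mm. The shelf is of 8 mm round bars across the rack's full width (y), at rack x -35, 0, 45 and 90 mm, with no room for a hand between; two 10 mm posts at rack x 90, y +-105 mm carry it.
- repair_box: Repair box, fixed: deep grey open box, 200 (x) by 160 (y) mm outside, 55 mm high, walls 4 mm, floor about 4 mm thick. Origin: centre of the underside.
- plaster_model: Bystander: plaster jaw model with teeth, 62 x 66 mm, 42 mm high. Origin: centre of the underside.
- articulator: Bystander: small aluminium articulator holding two plaster casts, 75 x 66 mm, 90 mm high. Origin: centre of the underside.
- wax_block: Bystander: block of modelling wax, 55 (x) x 30 (y) x 18 mm. Origin: centre of the underside.
- wax_jar: Bystander: small lidded jar, 44 mm across, 45 mm high. Origin: centre of the underside.
- mixing_cup: Bystander: rubber mixing bowl, 72 mm across, 55 mm high. Origin: centre of the underside.
- brush: Bystander: brush 150 mm long, lying flat along its x. Origin: middle of the underside.
Not all that is in view belongs to the job. Leave any green or red look-alike of the pliers_c alone. Leave any pink look-alike of the pliers_a alone.

How it is judged:
By the outcome, as a careful person would: the job done as asked, in the order asked, and still so for the second after the job is handed in, with the robot touching nothing.
It also fails if it takes over 72 s, if anything falls off the work surface, if the arm or the gripper's body presses on something with over 40 N, if the wrist force passes 120 N, or if a joint passes its speed limit or range.

ROBOT

A 6-joint arm with a two-finger parallel gripper is mounted at the origin on the work surface. World frame = base frame: x ahead of the robot, y to its left, z up, the work surface at z = 0. Lengths are in mm, angles in degrees, forces in N, time in s.
With the tool pointing down it reaches from about 300 to 850 mm from the base axis. Payload 4.2 kg.
Tool frame: the origin (TCP) lies midway between the tips of the shut fingers; the grasp point (between the pads) lies 19 mm behind it; z points along the fingers, y is the line along which they close (so a half turn about z gives the same grasp; the last joint's range is limited). The gripper opens to 91 mm and grips with 3 to 60 N. Pads are 32 mm wide; open, the fingers measure 118 mm over their backs; the gripper's body (76 mm by 178 mm) begins 60 mm behind the grasp point.
Start: joints at [-66.807, 18.312, 89.639, -0, 72.044, -1.146], TCP at [236.985, -523.91, 213.976] pointing down, gripper open.
Joint ranges: [-177.97, 177.97], [-48.28, 115.42], [12.27, 149.76], [-77.06, 257.06], [2.81, 150.46], [-146.56, 146.56]. Speed limits (degrees/s): [147.25, 147.25, 180, 180, 180, 180].

INTERFACE

Orientations are given as [roll, pitch, yaw] about the fixed x, y, z axes, in that order (R = Rz(yaw) Ry(pitch) Rx(roll)).
In Python, from workcell import env gives the robot as it stands.
- The arm moves only by the tool jog_arm, never from a script. Its argument "steps" is one flat list of numbers, 5 for each row, row after row: the closure, from 0 (fully open) to 1 (shut), then the shift along the tool's x, y, z in cm, then the turn about the tool's z in degrees. A call has 1 to 20 rows; each row is the pose to reach, as a shift and turn from the pose commanded when the call began, along the tool's axes at that moment; what a row does not reach only later rows make up. A row lasts 1/10 s, in which the tool goes at most 50 mm and 8.59 degrees, less where a joint would pass 70% of its speed; a pose out of reach is approached as far as the arm can. A call with a gripper value outside its range is refused whole. The fingers move at their own pace and stop on an object; "force" is the grip in N (left out, the last holds). Time passes only in rows, so rows that repeat a pose let the fingers close. It gives the time, the measured TCP pose, the force and the opening at its end, in the units of the state.
- env.state(): the state, without advancing time (a new reading comes with each control period).
- env.grab_frame(name): name is "side" or "top"; returns the picture (384x512x3 uint8, red, green, blue); there is no depth.
- env.camera_params(name): a dict with "fx", "fy", "cx", "cy" (pixels), "k1" (the pictures are not rectified: a ray, as slopes to the right and down, at radius r is drawn at 1 + k1 r^2 times it, then the intrinsics apply), "R" (3x3) and "t" (3): a world point X has camera coordinates R X + t. Camera axes: x right, y down, z forward; pixel columns grow to the right and rows downward; lengths in mm; the calibration is good to about 2 mm. A picture is of the moment at which its call begins. camera_params takes no time and is no camera call.
- env.job_done(): hands the job in, once; it reports no verdict.
The state is a dict: "time_s": time; "qpos": joint angles; "qvel": joint speeds; "effort": joint torques, N m; "ee_pos": TCP position; "ee_rot": TCP orientation; "force": force on the tool from outside, world axes, zero at the start; "torque": the same for the moment, N m; "gripper_width": finger opening in mm.
Only numpy, scipy, OpenCV 4.12 (cv2) and the standard library are available. Lean on these libraries where they do the work, as an engineer would, in place of code of your own. Each camera call takes 0.05 s, during which the arm holds its last target. There are 200 camera calls.

## Working session

There is one attempt and no reset: what is moved stays moved. The work goes in short steps, Python scripts to look and compute and a tool call to move; the robot and the scene stay as the last step left them, time stands still between calls to the robot, and variables do not carry over. Pictures are saved under pics/ and viewed, on a budget of 10 in all, crops included, one or two more only if the job needs it, and the job is handed in when it is done.

Besides the shell and the picture viewer there is one more tool, called after "Call:" in YAML: its name, and indented under it one key for each argument. jog_arm: Moves the arm, as the interface text tells. Its arguments: {"type":"object","properties":{"steps":{"type":"array","items":{"type":"number"}},"force":{"type":"number"}},"required":["steps"]}

```bash
ls; mkdir -p pics; python3 - <<'E'
from workcell import env
import cv2
print(env.state())
for n in("top","side"):
    p=env.camera_params(n);print(n,p)
    f=env.grab_frame(n);cv2.imwrite(f"pics/{n}0.png",cv2.resize(f[:,:,::-1],(800,600),interpolation=cv2.INTER_CUBIC));cv2.imwrite(f"pics/raw_{n}0.png",f[:,:,::-1])
E
```

```text
pics
{'time_s': 0.0, 'qpos': array([-6.68059898e+01,  1.83501596e+01,  8.97052838e+01, -1.97035265e-03,
        7.20435720e+01, -1.14386612e+00]), 'qvel': array([ 0.04656039, -0.0009253 ,  0.09167981,  0.03952292, -0.05053412,
       -0.03152827]), 'effort': array([-2.47981377e-03, -4.12464809e+01, -2.31975585e+01,  7.25321355e-02,
        4.56847355e-02, -1.60244390e-04]), 'ee_pos': array([ 236.78065147, -523.4388321 ,  213.14273413]), 'ee_rot': array([-1.79900967e+02, -1.03681144e-04,  2.43384853e+01]), 'force': array([-0.25042814, -0.08931805,  0.17257579]), 'torque': array([-0.00481807, -0.0334171 ,  0.00140912]), 'gripper_width': 91.06433227939122}
top {'fx': 374.3748422982994, 'fy': 374.3748422982994, 'cx': 248.28643612332107, 'cy': 190.33507712320005, 'k1': -0.11242951589563775, 'R': array([[-9.43674862e-04, -9.99993704e-01, -3.42075695e-03],
       [-9.96079582e-01,  1.24255909e-03, -8.84529381e-02],
       [ 8.84566317e-02,  3.32387534e-03, -9.96074483e-01]]), 't': array([ -15.72785468,  566.55887198, 1003.30685815])}
side {'fx': 367.99826174971514, 'fy': 367.99826174971514, 'cx': 257.5988708307063, 'cy': 188.9694983865232, 'k1': 0.006066913382414356, 'R': array([[-0.9877688 , -0.15454251, -0.02072197],
       [-0.06346591,  0.5198721 , -0.85188325],
       [ 0.14242495, -0.84014856, -0.52332163]]), 't': array([ 570.2279197 ,  191.01253261, 1055.42505317])}
```

View pics/top0.png

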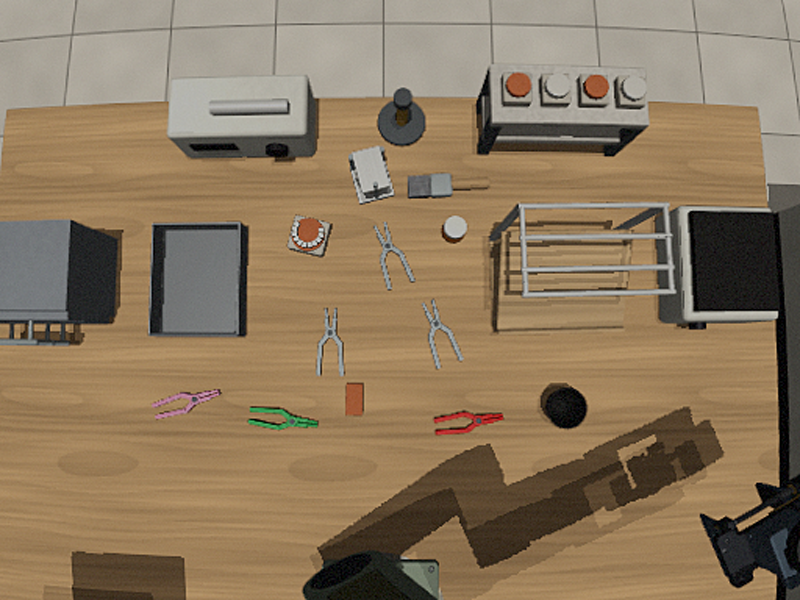

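View pics/side0.png

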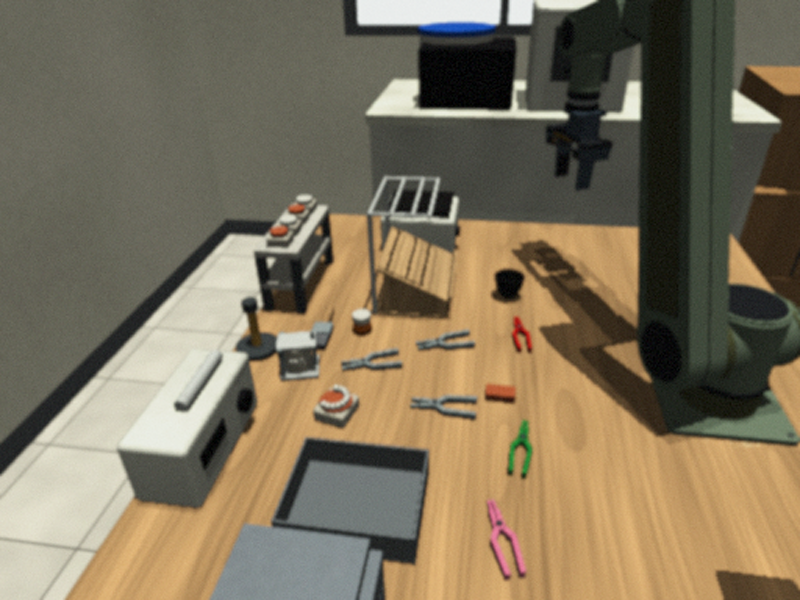

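The top view (800x600) shows three steel pliers with pivots near (393,252), (331,335) and (437,330). The pink (187,403), green (283,418) and red (468,422) pairs are decoys. The steel ones fit "all-steel"; the coloured ones don't. The box is at (198,280) and the rack at (560,265), with its low edge towards the robot.

```bash
cat > h.py <<'E'
import numpy as np,cv2
from workcell import env
def ray(n,u,v,z):
    p=env.camera_params(n);d=np.array([(u-p['cx'])/p['fx'],(v-p['cy'])/p['fy']]);s=d.copy()
    for _ in range(20): s=d/(1+p['k1']*(s@s))
    R=np.array(p['R']);o=-R.T@p['t'];w=R.T@np.array([s[0],s[1],1]);return (o+w*(z-o[2])/w[2])
def proj(n,X):
    p=env.camera_params(n);c=np.array(p['R'])@X+p['t'];s=c[:2]/c[2];s=s*(1+p['k1']*(s@s));return s*p['fx']+[p['cx'],p['cy']]
def masks(f): # steel mask on BGR
    h=cv2.cvtColor(f,cv2.COLOR_BGR2HSV);return ((h[...,1]<70)).astype(np.uint8)
def pl(n,f,box,z=12):
    m=masks(f);x0,y0,x1,y1=box
    k=np.zeros_like(m);k[y0:y1,x0:x1]=m[y0:y1,x0:x1]
    N,l,st,_=cv2.connectedComponentsWithStats(k,connectivity=8)
    i=1+np.argmax(st[1:,4]);v,u=np.nonzero(l==i)
    P=np.array([ray(n,a,b,z)[:2] for a,b in zip(u,v)])
    mu,ax=cv2.PCACompute(P.astype(np.float32),None)
    a=ax[0]*np.sign(ax[0][0]);b=np.array([-a[1],a[0]]);q=(P-mu[0])@np.c_[a,b]
    t=q[:,0].max();e=q[:,0].min();r=q[q[:,0]<e+25];
    tip=q[q[:,0]>t-8].mean(0);tail=q[q[:,0]<e+25];mid=(tail[:,1].min()+tail[:,1].max())/2
    g=lambda s,d:(mu[0]+s*a+d*b).round(1)
    print(box,'n',st[i,4],'tip',g(t,tip[1]),'tailmid',g(e,mid),'len',round(t-e,1),'yaw',np.degrees(np.arctan2(*(g(t,tip[1])-g(e+12,mid))[::-1])).round(1),'tailW',np.ptp(tail[:,1]).round(1))
E
python3 - <<'E'
from h import *
f=cv2.imread('pics/raw_top0.png')
for b in [(232,138,272,190),(198,192,226,244),(264,188,302,240)]: pl('top',f,b)
s=1.5625
print('box',[ray('top',u/s,v/s,55).round() for u,v in((152,224),(243,222),(150,335),(246,335))])
print('rack low L/R',[ray('top',u/s,v/s,55).round() for u,v in((497,329),(624,327))])
print('shelf front L/R',[ray('top',u/s,v/s,248).round() for u,v in((524,296),(675,293))])
print('bowl',ray('top',564/s,407/s,50).round(),'jar',ray('top',455/s,229/s,45).round(),'wax',ray('top',354/s,400/s,18).round(),'model',ray('top',309/s,236/s,40).round(),ray('top',371/s,175/s,60).round())
c=np.hstack([f[138:245,190:305]]);cv2.imwrite('pics/c1.png',cv2.resize(f[130:250,190:420],None,fx=3.4,fy=3.4,interpolation=cv2.INTER_CUBIC))
E
```

```text
(232, 138, 272, 190) n 271 tip [ 7.025e+02 -1.000e-01] tailmid [589.9 -39.5] len 119.3 yaw 19.1 tailW 51.3
(198, 192, 226, 244) n 261 tip [549.3  85.4] tailmid [430.   88.2] len 119.3 yaw -1.4 tailW 47.3
(264, 188, 302, 240) n 295 tip [562.2 -86.2] tailmid [ 450.4 -125.2] len 118.4 yaw 19.2 tailW 51.6
box [array([695., 400.,  55.]), array([696., 236.,  55.]), array([499., 396.,  55.]), array([500., 226.,  55.])]
rack low L/R [array([ 510., -202.,   55.]), array([ 512., -425.,   55.])]
shelf front L/R [array([ 548., -205.,  248.]), array([ 552., -423.,  248.])]
bowl [ 376. -317.   50.] jar [ 685. -134.   45.] wax [387.  43.  18.] model [674. 122.  40.] [777.  13.  60.]
```

View pics/c1.png

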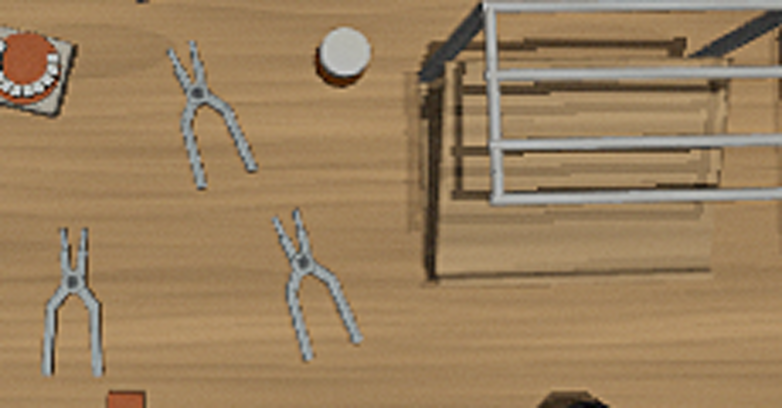

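Call:
jog_arm:
  steps: [0,36.5,-27.5,5,5,0,36.5,-27.5,5,5,0,36.5,-27.5,5,5,0,36.5,-27.5,5,5,0,36.5,-27.5,5,5,0,36.5,-27.5,5,5,0,36.5,-27.5,5,5,0,36.5,-27.5,5,5,0,36.5,-27.5,5,5,0,36.5,-27.5,10,5,0,36.5,-27.5,15,5,0,36.5,-27.5,15,5,0,36.5,-27.5,15,5]
  force: 10

```text
time_s: 1.4
ee_pos: [455.9, -122.9, 63.9]
ee_rot: [-179.9, 0.1, 19.3]
force: [0.2, -1.1, 1.3]
gripper_width: 90.9
```

Call:
jog_arm:
  steps: [0,0,0,5,0,0,0,0,6,0,0,0,0,6,0,1,0,0,6,0,1,0,0,6,0,1,0,0,6,0,1,0,0,6,0,1,0,0,6,0,1,0,0,6,0,1,0,0,6,0,1,0,0,6,0,1,0,0,6,0,1,0,0,6,0]
  force: 10

```text
time_s: 2.7
ee_pos: [456.2, -122.9, 3.9]
ee_rot: [180.0, 0.0, 19.3]
force: [-0.4, -0.3, -0.2]
gripper_width: 50.0
```

```bash
python3 - <<'E'
from h import *
print(env.state()['gripper_width'],env.state()['time_s'])
f=env.grab_frame('top')[:,:,::-1].copy();g=env.grab_frame('side')[:,:,::-1].copy()
u,v=proj('top',np.array([490,-110,10.])).astype(int);a,b=proj('side',np.array([490,-110,10.])).astype(int)
I=[cv2.resize(x[q-45:q+45,p-60:p+60],(400,300),interpolation=cv2.INTER_CUBIC) for x,p,q in((f,u,v),(g,a,b))]
cv2.imwrite('pics/g1.png',np.hstack(I))
E
```

```text
49.9852145148978 2.7
```

View pics/g1.png

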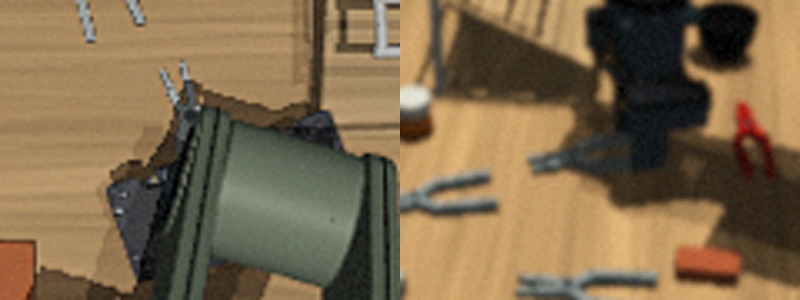

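The fingers hold the handle ends of pliers 3 and the jaws are still open. The width stays at 50 mm under 10 N, so I'll squeeze harder to confirm it is seized.

Call:
jog_arm:
  steps: [1,0,0,0,0,1,0,0,0,0,1,0,0,0,0,1,0,0,0,0,1,0,0,0,0]
  force: 40

```text
time_s: 3.3
ee_pos: [456.2, -122.9, 3.9]
ee_rot: [180.0, 0.0, 19.3]
force: [0.5, 0.8, 0.0]
gripper_width: 49.3
```

Call:
jog_arm:
  steps: [1,0,0,-5,0,1,0,0,-10.5,0,1,23,-38.4,-10.5,19,1,23,-38.4,-10.5,19,1,23,-38.4,-10.5,19,1,23,-38.4,-10.5,19,1,23,-38.4,-10.5,19,1,23,-38.4,-10.5,19,1,23,-38.4,-10.5,19,1,23,-38.4,-10.5,19,1,23,-38.4,-10.5,19,1,23,-38.4,-10.5,19,1,23,-38.4,-10.5,19,1,23,-38.4,-10.5,19]

```text
time_s: 4.7
ee_pos: [545.2, 314.2, 108.1]
ee_rot: [179.9, 0.1, 0.3]
force: [0.1, 0.1, -1.3]
gripper_width: 49.0
```

Call:
jog_arm:
  steps: [1,0,0,5,0,1,0,0,9.4,0,1,0,0,9.6,0,1,0,0,9.6,0,0.28,0,0,9.6,0,0.28,0,0,9.6,0,0.28,0,0,9.6,0,0.28,0,0,5,0,0.28,0,0,0,0,0.28,0,0,0,0]

```text
time_s: 5.7
ee_pos: [550.6, 318.2, 117.6]
ee_rot: [-179.6, -0.8, 0.3]
force: [0.4, -0.4, 0.9]
gripper_width: 65.2
```

```bash
python3 - <<'E'
from h import *
s=env.state();print(s['gripper_width'],s['time_s'],s['ee_pos'],s['force'])
g=env.grab_frame('side')[:,:,::-1].copy()
cv2.imwrite('pics/b1.png',cv2.resize(g[200:384,150:400],(680,500),interpolation=cv2.INTER_CUBIC))
E
```

```text
65.19034188863971 5.7 [550.56201219 318.16968411 117.60271328] [ 0.43567418 -0.35240431  0.91302356]
```

View pics/b1.png

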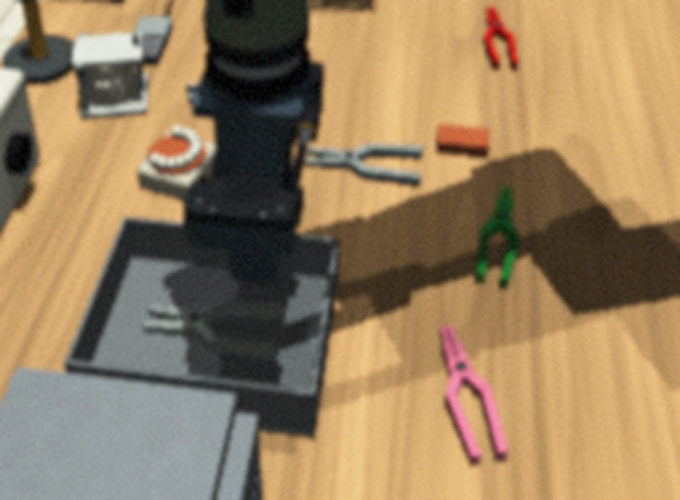

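Pliers 3 is in the box. Next is pliers 2, the left one.

Call:
jog_arm:
  steps: [0.28,-10.7,22.6,0,2,0.28,-10.7,22.6,0,2,0.28,-10.7,22.6,0,2,0.28,-10.7,22.6,0,2,0.28,-10.7,22.6,0,2,0.28,-10.7,22.6,0,2,0.28,-10.7,22.6,4.5,2,0.28,-10.7,22.6,4.5,2,0.28,-10.7,22.6,4.5,2]
  force: 10

```text
time_s: 6.65
ee_pos: [440.0, 89.2, 63.6]
ee_rot: [180.0, 0.1, -1.6]
force: [-0.4, 0.5, -0.3]
gripper_width: 65.5
```

Call:
jog_arm:
  steps: [0.28,0,0,5,0,0.28,0,0,6,0,0.28,0,0,6,0,1,0,0,6,0,1,0,0,6,0,1,0,0,6,0,1,0,0,6,0,1,0,0,6,0,1,0,0,6,0,1,0,0,6,0,1,0,0,6,0,1,0,0,6,0,1,0,0,6,0]
  force: 10

```text
time_s: 7.95
ee_pos: [441.0, 89.2, 4.7]
ee_rot: [-180.0, -0.1, -1.7]
force: [-1.4, 1.8, 6.8]
gripper_width: 31.9
```

Width is 32 mm, so pliers 2 is free and now shut. Before going to the rack I'll check from frame g1 how far the wrist sticks out forward.

```bash
python3 - <<'E'
from h import *
u,v=proj('top',np.array([490,-110,10.])).astype(int)
a=np.radians(19.3);T=np.array([456,-123])
for n,(p,q) in dict(gfront=(215,105),black=(110,187),blackR=(325,112),blackR2=(338,150)).items():
    for z in(90,120,180,250,320):
        X=ray('top',u-60+p*.3,v-45+q*.3,z)[:2]-T;print(n,z,'fwd',round(X@[np.cos(a),np.sin(a)]),'lat',round(X@[-np.sin(a),np.cos(a)]))
s=env.state();print(s['force'],s['gripper_width'])
E
```

```text
gfront 90 fwd 67 lat -15
gfront 120 fwd 67 lat -11
gfront 180 fwd 66 lat -5
gfront 250 fwd 65 lat 3
gfront 320 fwd 64 lat 11
black 90 fwd 35 lat 83
black 120 fwd 35 lat 83
black 180 fwd 36 lat 83
black 250 fwd 38 lat 84
black 320 fwd 39 lat 85
blackR 90 fwd 34 lat -93
blackR 120 fwd 34 lat -87
blackR 180 fwd 35 lat -76
blackR 250 fwd 37 lat -62
blackR 320 fwd 38 lat -49
blackR2 90 fwd 3 lat -92
blackR2 120 fwd 4 lat -87
blackR2 180 fwd 7 lat -75
blackR2 250 fwd 11 lat -62
blackR2 320 fwd 15 lat -49
[-1.37062964  1.81972395  6.7993207 ] 31.874139407840556
```

Call:
jog_arm:
  steps: [1,0,0,0,0,1,0,0,0,0,1,0,0,-5,0,1,0,0,-10,0,1,0,0,-12,0,1,0,0,-12,0]
  force: 30

```text
time_s: 8.55
ee_pos: [442.4, 89.2, 126.8]
ee_rot: [-179.9, -0.4, -1.7]
force: [0.2, 0.1, -1.0]
gripper_width: 30.9
```

```bash
python3 - <<'E'
from h import *
for h in(0,80,120,150,180,200,220,250,280,320): print(h,(proj('side',np.array([237,-524,214.+h]))*1.5625).round(), (proj('side',np.array([237+59,-524+27,214.+h]))*1.5625).round())
f=cv2.imread('pics/raw_side0.png');cv2.imwrite('pics/w.png',cv2.resize(f[0:130,330:450],(552,598),interpolation=cv2.INTER_CUBIC))
E
```

```text
0 [570. 182.] [546. 185.]
80 [574. 150.] [550. 153.]
120 [577. 133.] [552. 136.]
150 [579. 120.] [553. 123.]
180 [580. 107.] [555. 110.]
200 [582.  98.] [556. 101.]
220 [583.  89.] [557.  92.]
250 [585.  75.] [559.  77.]
280 [587.  61.] [560.  63.]
320 [590.  41.] [563.  43.]
```

View pics/w.png

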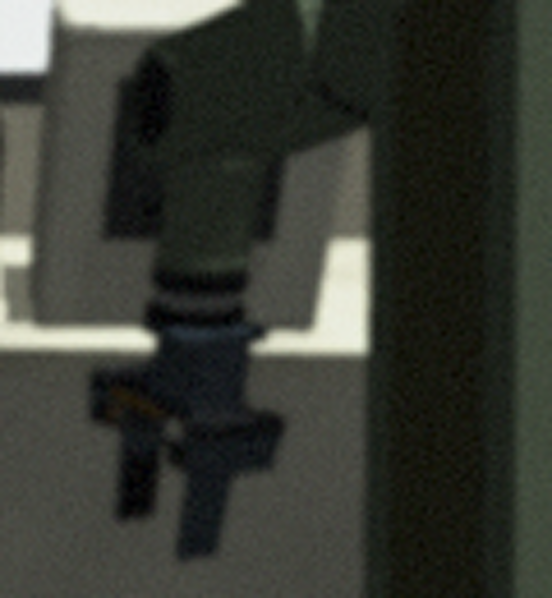

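Call:
jog_arm:
  steps: [1,1.3,44.7,0,-1.7,1,1.3,44.7,0,-1.7,1,1.3,44.7,0,-1.7,1,1.3,44.7,0,-1.7,1,1.3,44.7,0,-1.7,1,1.3,44.7,0,-1.7,1,1.3,44.7,0,-1.7,1,1.3,44.7,0,-1.7,1,1.3,44.7,0,-1.7,1,1.3,44.7,0,-1.7,1,7.0,44.5,0,-1.7,1,7.0,44.5,0,-1.7,1,7.0,44.5,0,-1.7,1,7.0,44.5,0,-1.7]

```text
time_s: 9.95
ee_pos: [496.2, -356.7, 122.4]
ee_rot: [-179.9, 0.2, 0.1]
force: [0.1, 0.3, -0.5]
gripper_width: 30.7
```

```bash
python3 - <<'E'
from h import *
s=env.state();print(s['gripper_width'],s['time_s'],s['ee_pos'],s['force'])
g=env.grab_frame('side')[:,:,::-1].copy();f=env.grab_frame('top')[:,:,::-1].copy()
cv2.imwrite('pics/r1.png',np.hstack([cv2.resize(g[90:220,210:330],(400,433),interpolation=cv2.INTER_CUBIC),cv2.resize(f[110:240,300:420],(400,433),interpolation=cv2.INTER_CUBIC)]))
E
```

```text
30.681318416523077 9.95 [ 496.19007976 -356.66189274  122.39546769] [ 0.08994267  0.32968335 -0.47971873]
```

View pics/r1.png

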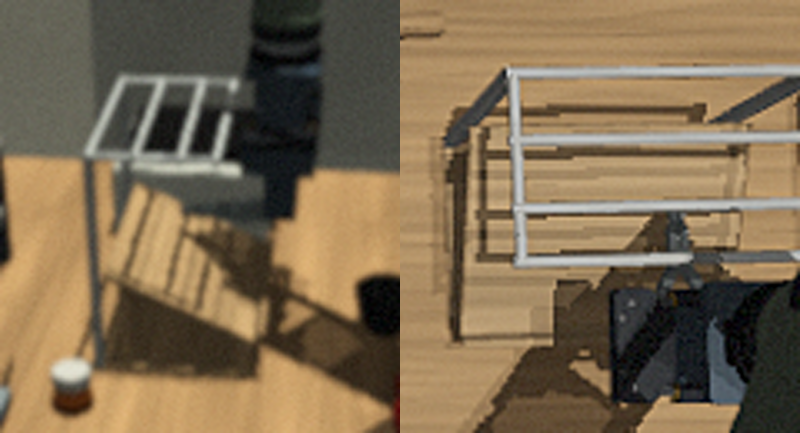

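Call:
jog_arm:
  steps: [1,0,0,1,0,1,0,0,1.6,0,1,0,0,2.2,0,1,0,0,2.8,0,1,0,0,3.4,0,1,0,0,3.9,0,1,0,0,4.4,0,1,0,0,4.4,0]
  force: 6

```text
time_s: 10.85
ee_pos: [497.5, -357.8, 79.2]
ee_rot: [-180.0, 0.0, 0.0]
force: [-0.7, 0.3, -0.9]
gripper_width: 32.1
```

Call:
jog_arm:
  steps: [1,0,0,0.5,0,1,0,0,1,0,1,0,0,1.2,0,1,0,0,1.2,0]

```text
time_s: 11.25
ee_pos: [497.4, -357.9, 67.7]
ee_rot: [-180.0, 0.0, 0.0]
force: [0.3, 0.0, -0.6]
gripper_width: 32.0
```

```bash
python3 - <<'E'
from h import *
s=env.state();print(s['gripper_width'],s['time_s'],s['ee_pos'],s['force'])
g=env.grab_frame('side')[:,:,::-1].copy();f=env.grab_frame('top')[:,:,::-1].copy()
cv2.imwrite('pics/r2.png',np.hstack([cv2.resize(g[110:200,230:320],(400,400),interpolation=cv2.INTER_CUBIC),cv2.resize(f[140:230,330:420],(400,400),interpolation=cv2.INTER_CUBIC)]))
E
```

```text
32.02539364488272 11.25 [ 497.43665584 -357.86967814   67.68527902] [ 0.2511145   0.01863755 -0.63462838]
```

View pics/r2.png

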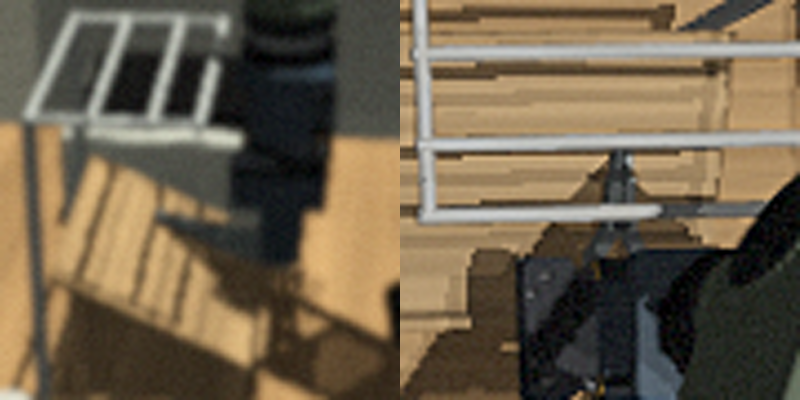

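The pliers swung up to lie along the slope. Now I'll release, back off and look.

Call:
jog_arm:
  steps: [0.34,0,0,0,0,0.34,0,0,0,0,0.34,0,0,0,0,0.34,0,0,-1,0,0.34,-4,0,-3,0,0.34,-8,0,-3,0,0.34,-10,0,-3,0,0.34,-10,0,-3,0]

```text
time_s: 12.15
ee_pos: [395.2, -357.8, 99.0]
ee_rot: [180.0, 0.0, -0.1]
force: [-0.0, -0.7, -0.0]
gripper_width: 60.1
```

```bash
python3 - <<'E'
from h import *
s=env.state();print(s['gripper_width'],s['time_s'],s['ee_pos'],s['force'])
g=env.grab_frame('side')[:,:,::-1].copy();f=env.grab_frame('top')[:,:,::-1].copy()
cv2.imwrite('pics/raw_top3.png',f)
cv2.imwrite('pics/r3.png',np.hstack([cv2.resize(g[110:200,230:320],(400,400),interpolation=cv2.INTER_CUBIC),cv2.resize(f[140:230,330:420],(400,400),interpolation=cv2.INTER_CUBIC)]))
E
```

```text
60.13325933154786 12.15 [ 395.22864743 -357.76832196   99.00804805] [-0.04530265 -0.65106313 -0.01840874]
```

View pics/r3.png

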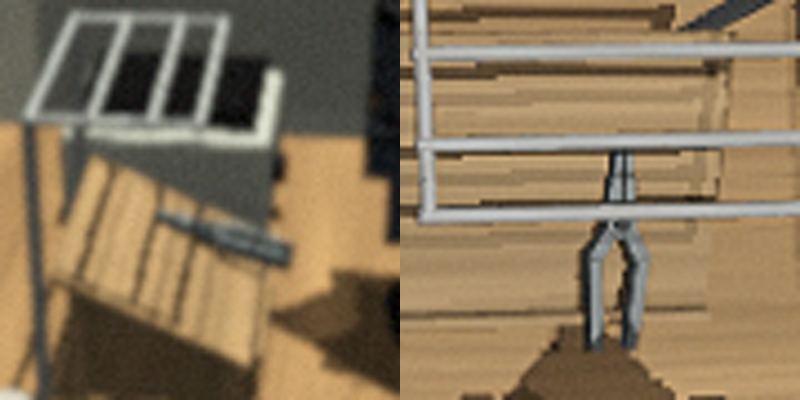

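```bash
python3 - <<'E'
from h import *
k=90/400
for n,(u,v,z) in dict(endL=(196,349,60),endR=(230,349,60),pivot=(217,222,95),tip=(221,152,115),lip=(150,315,60),bar=(100,213,248)).items(): print(n,ray('top',330+u*k,140+v*k,z).round(1))
E
```

```text
endL [ 487.5 -352.2   60. ]
endR [ 487.3 -373.2   60. ]
pivot [ 560.9 -355.1   95. ]
tip [ 599.4 -351.8  115. ]
lip [ 508.  -324.4   60. ]
bar [ 551.7 -243.   248. ]
```

Call:
jog_arm:
  steps: [0.87,0,0.3,0,0,0.87,3,0.3,0,0,0.87,6,0.3,3,0,0.87,6,0.3,3.6,0,0.87,6,0.3,3.6,0,0.87,6.8,0.3,3.6,0,0.87,7.4,0.3,3.6,0,0.87,7.9,0.3,3.6,0,0.87,8.4,0.3,3.5,0,0.87,8.7,0.3,3.3,0,0.87,9.1,0.3,3.2,0,0.87,9.5,0.3,3.2,0,0.87,9.9,0.3,3.2,0,0.87,10.3,0.3,3.2,0,0.87,10.5,0.3,3.2,0,0.87,10.5,0.3,3.2,0]

```text
time_s: 13.85
ee_pos: [500.6, -361.3, 66.7]
ee_rot: [180.0, 0.3, 0.1]
force: [-7.8, -1.1, 6.7]
gripper_width: 11.6
```

```bash
python3 - <<'E'
from h import *
s=env.state();print(s['gripper_width'],s['time_s'],s['ee_pos'],s['force'])
E
```

```text
11.640151682027028 13.85 [ 500.56524545 -361.32643364   66.66347583] [-7.76631028 -1.07797526  6.71298013]
```

Call:
jog_arm:
  steps: [0.87,-1,0,-1,0,0.87,-5,0,-3,0,0.87,-10,0,-3,0,0.87,-10,0,-3,0]

```text
time_s: 14.25
ee_pos: [397.4, -359.5, 96.6]
ee_rot: [-179.9, 0.2, -0.1]
force: [-0.3, -0.1, -0.3]
gripper_width: 11.9
```

```bash
python3 - <<'E'
from h import *
s=env.state();print(s['gripper_width'],s['time_s'],s['ee_pos'],s['force'])
g=env.grab_frame('side')[:,:,::-1].copy();f=env.grab_frame('top')[:,:,::-1].copy()
cv2.imwrite('pics/raw_top4.png',f)
cv2.imwrite('pics/r4.png',np.hstack([cv2.resize(g[110:200,230:320],(400,400),interpolation=cv2.INTER_CUBIC),cv2.resize(f[140:230,330:420],(400,400),interpolation=cv2.INTER_CUBIC)]))
E
```

```text
11.904185478726589 14.25 [ 397.35031311 -359.46943328   96.56559698] [-0.27047136 -0.11353674 -0.321843  ]
```

View pics/r4.png

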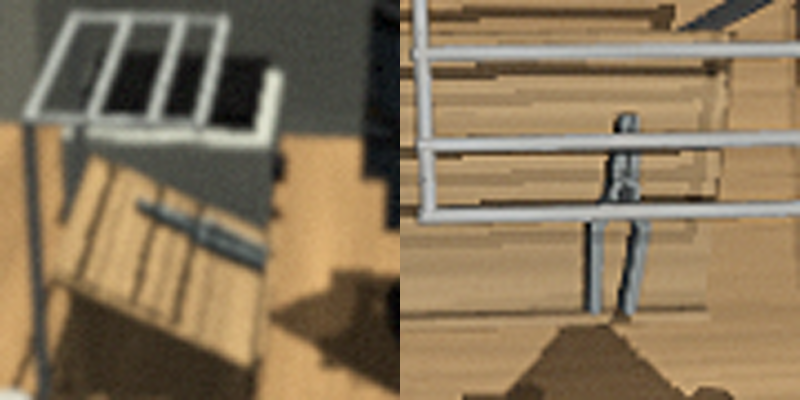

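```bash
cat >> h.py <<'E'
def line(n,u,v):
    a=ray(n,u,v,0);b=ray(n,u,v,300);d=(b-a)/np.linalg.norm(b-a);return a,d
def tri(pt,ps):
    A=np.zeros((3,3));B=np.zeros(3);L=[line('top',*pt),line('side',*ps)]
    for a,d in L: M=np.eye(3)-np.outer(d,d);A+=M;B+=M@a
    X=np.linalg.solve(A,B);return X.round(1),[round(float(np.linalg.norm((np.eye(3)-np.outer(d,d))@(X-a))),1) for a,d in L]
def board(x): return 50+(x-585+75)*np.tan(np.radians(25))
E
python3 - <<'E'
from h import *
k=.225
for n,t,s in [('tip',(627,116),(140,204)),('endL',(594,313),(265,258)),('r3tip',(621,152),(157,213)),('r3end',(590,349),(290,252)),('rackcornerL low?',(0,0),(0,0))][:4]:
    X,r=tri((330+(t[0]-400)*k,140+t[1]*k),(230+s[0]*k,110+s[1]*k));print(n,X,r,'above board',(X[2]-board(X[0]))*np.cos(np.radians(25)))
# side-view profile of right/left lip: where lip/board corner at y=-204 projects, crop coords
for nm,x,z in (('face low',510,50),('lip top',505,61),('face up',664,122)):
    for y in(-204,-424):
        print(nm,y,((proj('side',np.array([x,y,z]))-[230,110])/k).round(),((proj('top',np.array([x,y,z]))-[330,140])/k).round())
E
```

```text
tip [ 619.1 -359.6  105.7] [2.7, 2.7] above board 4.373691382031083
endL [ 508.7 -349.7   65.5] [0.3, 0.3] above board 14.597174439330988
r3tip [ 601.6 -357.5   98.8] [0.0, 0.0] above board 5.515987231940445
r3end [ 487.2 -343.2   76.1] [0.1, 0.1] above board 33.29032960934451
face low -204 [247. 364.] [-52. 313.]
face low -424 [270. 234.] [304. 311.]
lip top -204 [254. 352.] [-48. 321.]
lip top -424 [276. 223.] [311. 319.]
face up -204 [ 49. 271.] [-34.  37.]
face up -424 [ 97. 152.] [342.  40.]
```

By triangulation, pliers 2's handle end top is 14.6 mm above the board plane. Flat would be 14 mm and sitting on the lip 26 mm, so it lies flat behind the lip. Next is pliers 1, the upper one.

Call:
jog_arm:
  steps: [0.2,0,-26,0,-5,0.2,0,-26,0,-10,0.2,0,-26,0,-19,0.2,0,-26,0,-19,0.2,0,-26,0,-19,0.2,10,-29,0,-19,0.2,19.3,-32.3,0,-19,0.2,19.3,-32.3,0,-19,0.2,19.3,-32.3,0,-19,0.2,19.3,-32.3,0,-19,0.2,19.3,-32.3,0,-19,0.2,19.3,-32.3,3.5,-19,0.2,19.3,-32.3,3.5,-19,0.2,19.3,-32.3,3.5,-19]
  force: 10

```text
time_s: 15.75
ee_pos: [594.0, -38.1, 61.0]
ee_rot: [-180.0, 0.1, 19.0]
force: [0.1, -0.5, 0.8]
gripper_width: 72.8
```

Call:
jog_arm:
  steps: [0.2,0,0,5,0,0.2,0,0,5.7,0,0.2,0,0,5.7,0,1,0,0,5.7,0,1,0,0,5.7,0,1,0,0,5.7,0,1,0,0,5.7,0,1,0,0,5.7,0,1,0,0,5.7,0,1,0,0,5.7,0,1,0,0,5.7,0,1,0,0,5.7,0,1,0,0,5.7,0]
  force: 10

```text
time_s: 17.05
ee_pos: [595.7, -37.9, 4.7]
ee_rot: [180.0, -0.1, 19.0]
force: [-0.7, 1.2, 6.0]
gripper_width: 30.8
```

Width is 31 mm, so pliers 1 is free and shut too.

Call:
jog_arm:
  steps: [1,0,0,0,0,1,0,0,0,0,1,0,0,-5,0,1,0,0,-10,0,1,0,0,-12,0,1,-16.6,0.6,-12,8,1,-16.6,0.6,-12,19,1,-16.6,0.6,-12,19,1,-16.6,0.6,-12,19,1,-22.4,17.4,-12,19,1,-22.4,17.4,-12,19,1,-22.4,17.4,-12,19,1,-22.4,17.4,-12,19,1,-22.4,17.4,-12,19,1,-16.9,19.2,-12,19,1,-16.9,19.2,-12,19,1,-16.9,19.2,-12,19,1,-16.9,19.2,-12,19]
  force: 30

```text
time_s: 18.85
ee_pos: [497.4, -273.4, 123.4]
ee_rot: [-179.9, 0.1, 0.1]
force: [-0.4, -0.6, -0.3]
gripper_width: 29.8
```

Call:
jog_arm:
  steps: [1,0,0,1,0,1,0,0,1.6,0,1,0,0,2.2,0,1,0,0,2.8,0,1,0,0,3.4,0,1,0,0,3.9,0,1,0,0,4.4,0,1,0,0,4.9,0,1,0,0,5.4,0,1,0,0,5.6,0,1,0,0,5.6,0]
  force: 6

```text
time_s: 19.95
ee_pos: [498.3, -274.5, 68.1]
ee_rot: [180.0, -0.0, 0.0]
force: [0.4, 0.2, 0.1]
gripper_width: 31.0
```

Call:
jog_arm:
  steps: [0.34,0,0,0,0,0.34,0,0,0,0,0.34,0,0,0,0,0.34,0,0,-1,0,0.34,-4,0,-3,0,0.34,-8,0,-3,0,0.34,-10,0,-3,0,0.34,-10,0,-3,0,0.34,-10,0,-3,0]

```text
time_s: 20.85
ee_pos: [399.0, -275.1, 98.9]
ee_rot: [179.9, -0.1, -0.0]
force: [-0.4, -0.2, 1.0]
gripper_width: 60.3
```

```bash
python3 - <<'E'
from h import *
s=env.state();print(s['gripper_width'],s['time_s'],s['ee_pos'],s['force'])
g=env.grab_frame('side')[:,:,::-1].copy();f=env.grab_frame('top')[:,:,::-1].copy()
cv2.imwrite('pics/r5.png',np.hstack([cv2.resize(g[110:200,230:320],(400,400),interpolation=cv2.INTER_CUBIC),cv2.resize(f[140:230,310:400],(400,400),interpolation=cv2.INTER_CUBIC)]))
E
```

```text
60.33216162557849 20.85 [ 398.9882551  -275.09427644   98.85463134] [-0.44715843 -0.20012352  1.035179  ]
```

View pics/r5.png

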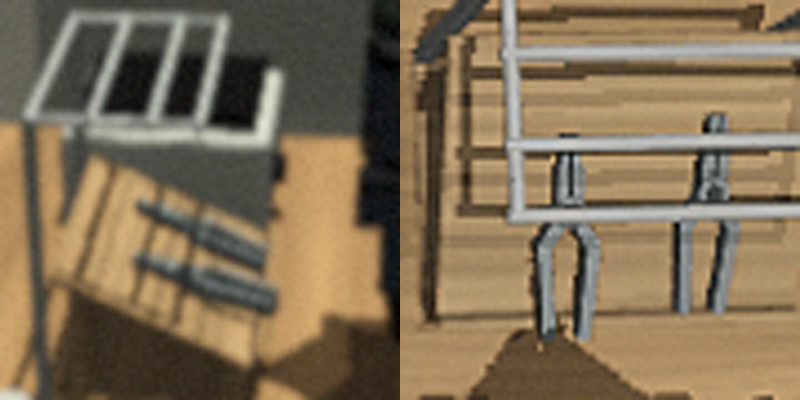

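Pliers 1 lies on the board, shut, with the handle ends about 12 mm over the lip (crop (545,337) and (583,337)). I'll push it up the same way.

Call:
jog_arm:
  steps: [0.87,0,0.4,0,0,0.87,3,0.4,0,0,0.87,6,0.4,3,0,0.87,6,0.4,3.5,0,0.87,6,0.4,3.5,0,0.87,6.8,0.4,3.5,0,0.87,7.4,0.4,3.5,0,0.87,7.9,0.4,3.5,0,0.87,8.4,0.4,3.4,0,0.87,8.7,0.4,3.3,0,0.87,9.1,0.4,3.2,0,0.87,9.5,0.4,3.2,0,0.87,9.9,0.4,3.2,0,0.87,10.3,0.4,3.2,0,0.87,10.5,0.4,3.2,0,0.87,10.5,0.4,3.2,0]

```text
time_s: 22.55
ee_pos: [499.0, -278.7, 66.3]
ee_rot: [-180.0, 0.5, 0.1]
force: [-13.1, -2.8, 9.1]
gripper_width: 11.9
```

Call:
jog_arm:
  steps: [0.87,-1,0,-1,0,0.87,-5,0,-3,0,0.87,-10,0,-5,0,0.87,-15,0,-8,0,0.87,-15,0,-8,0,0.87,-15,0,-8,0]

```text
time_s: 23.15
ee_pos: [353.3, -279.3, 147.7]
ee_rot: [179.8, -0.2, -0.1]
force: [0.6, 0.2, 0.2]
gripper_width: 11.8
```

```bash
python3 - <<'E'
from h import *
s=env.state();print(s['gripper_width'],s['time_s'],s['ee_pos'],s['force'])
g=env.grab_frame('side')[:,:,::-1].copy();f=env.grab_frame('top')[:,:,::-1].copy()
cv2.imwrite('pics/raw_top6.png',f);cv2.imwrite('pics/raw_side6.png',g)
cv2.imwrite('pics/r6.png',np.hstack([cv2.resize(g[110:200,230:320],(400,400),interpolation=cv2.INTER_CUBIC),cv2.resize(f[140:230,310:400],(400,400),interpolation=cv2.INTER_CUBIC)]))
E
```

```text
11.7864387708654 23.15 [ 353.31727934 -279.25985477  147.70914337] [0.56018598 0.18093301 0.20565981]
```

View pics/r6.png

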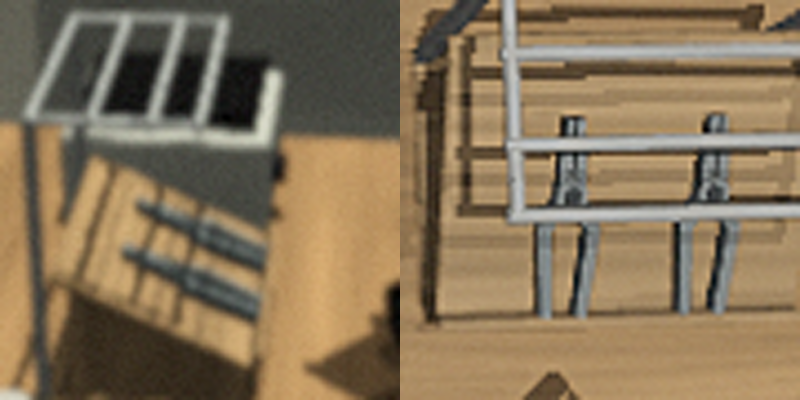

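```bash
python3 - <<'E'
from h import *
k=.225
for n,t,s in [('P1tip',(572,117),(127,250)),('P1endL',(540,315),(260,308)),('P2tip',(715,116),(140,204)),('P2endL',(680,312),(265,258))]:
    X,r=tri((310+(t[0]-400)*k,140+t[1]*k),(230+s[0]*k,110+s[1]*k));print(n,X,r,'above board',round((X[2]-board(X[0]))*np.cos(np.radians(25)),1))
# bystander displacement check vs first frame
f0=cv2.imread('pics/raw_top0.png');f1=cv2.imread('pics/raw_top6.png');s=1.5625
for n,(u,v) in dict(model=(309,236),artic=(371,175),brush=(445,185),jar=(455,229),wax=(354,400),bowl=(564,407),pink=(187,403),green=(283,418),red=(468,422)).items():
    u,v=int(u/s),int(v/s);T=f0[v-14:v+14,u-18:u+18];S=f1[v-22:v+22,u-26:u+26];r=cv2.minMaxLoc(cv2.matchTemplate(S,T,cv2.TM_CCOEFF_NORMED));print(n,round(r[1],3),np.array(r[3])-8)
E
```

```text
P1tip [ 617.6 -274.1  106.9] [3.1, 3.1] above board 6.1
P1endL [ 506.7 -262.5   66.8] [1.4, 1.4] above board 16.6
P2tip [ 619.  -358.9  106. ] [2.7, 2.7] above board 4.7
P2endL [ 508.9 -347.6   66.7] [0.6, 0.6] above board 15.6
model 0.997 [0 0]
artic 0.998 [0 0]
brush 0.994 [0 0]
jar 0.996 [0 0]
wax 0.988 [0 0]
bowl 0.6 [0 0]
pink 0.991 [0 0]
green 0.995 [0 0]
red 0.554 [0 0]
```

Call:
jog_arm:
  steps: [0.5,0,-5,-5,0,0.5,0,-10,-8,0,0.5,0,-15,-8,0,0.5,0,-20,-8,0,0.5,0,-25,-8,0,0.5,0,-30,-8,0,0.5,0,-30,-8,0]

```text
time_s: 23.95
ee_pos: [353.6, 25.3, 225.5]
ee_rot: [-179.9, 0.0, 0.3]
force: [0.6, -0.4, 0.0]
gripper_width: 45.9
```

```bash
python3 - <<'E'
from h import *
f0=cv2.imread('pics/raw_top0.png');f1=env.grab_frame('top')[:,:,::-1].copy();s=1.5625;f6=cv2.imread('pics/raw_top6.png')
for n,a,(u,v) in (('bowl',f0,(564,407)),('red',f0,(468,422)),('P1',f6,(555,250)),('P2',f6,(605,250))):
    u,v=int(u/s),int(v/s);T=a[v-14:v+14,u-18:u+18];S=f1[v-22:v+22,u-26:u+26];r=cv2.minMaxLoc(cv2.matchTemplate(S,T,cv2.TM_CCOEFF_NORMED));print(n,round(r[1],3),np.array(r[3])-8)
b=f1[150:205,98:156];m=masks(b);g=b.max(2);print('box steel px',int(((g>130)&(m>0)).sum()))
print(env.state()['ee_pos'],env.state()['time_s']);env.job_done()
E
```

```text
bowl 0.989 [0 0]
red 0.992 [0 0]
P1 0.997 [0 0]
P2 0.996 [0 0]
box steel px 242
[353.7733244   27.06591057 225.45924241] 24.0
the job is handed in; nothing more can be done
```

The job is handed in at 24.0 s of the 72 s. I squeezed all three pliers; one was seized and two moved freely.

- **Seized:** the right-hand pliers stayed at about 49 mm across the handles under 40 N. It went into the repair box, and a side picture showed it lying inside.
- **Free:** the left and upper pliers both closed to about 31 mm under 10 N. Both lie shut and side by side on the sloped board, with their handle ends behind the lip.
- **Placing method:** the moves cannot tilt the hand. I lowered each free pair so the board turned it to the slope, then let go and pushed it up over the lip with up to 13 N measured at the wrist.

**Last checks:**
- **Flatness:** the tops of the handle ends measure about 16 mm above the board; 14 mm would be flat and 26 mm would be on the lip. The jaw tips measure only 5–6 mm above the board and the two views disagreed by about 3 mm there, so flatness is confirmed only to a few millimetres.
- **Other things on the bench:** none of the bystanders or coloured look-alikes moved, by image matching. The bowl and the red pliers first matched poorly because the arm was in the way, then matched once it moved.
- **Robot:** it touches nothing and the gripper is empty.

I viewed 12 pictures, two over the budget of 10.

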